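Third hand at the screwing jig

ROBOT

A 6-joint arm with a two-finger parallel gripper is mounted at the origin on the work surface. World frame = base frame: x ahead of the robot, y to its left, z up, the work surface at z = 0. Lengths are in mm, angles in degrees, forces in N, time in s.
With the tool pointing down it reaches from about 300 to 850 mm from the base axis. Payload 4.2 kg.
Tool frame: the origin (TCP) lies at the very end of the fingers, on their centre line; the grasp point (between the pads) lies 19 mm behind it (env.grip_point_offset is the distance from the TCP to the grasp point, in mm); z points along the fingers, y is the line along which they close (so a half turn about z gives the same grasp; the last joint's range is limited). The gripper opens to 91 mm and grips with 3 to 60 N. Pads are 32 mm wide; open, the fingers measure 118 mm over their backs; the gripper's body (76 mm by 178 mm) begins 60 mm behind the grasp point.
Start: joints at [-71.448, 18.312, 89.639, -0, 72.044, -1.146], TCP at [193.817, -541.367, 213.976] pointing down, gripper open.
Joint ranges: [-177.97, 177.97], [-48.28, 115.42], [12.27, 149.76], [-77.06, 257.06], [2.81, 150.46], [-146.56, 146.56]. Speed limits (degrees/s): [147.25, 147.25, 180, 180, 180, 180].

INTERFACE

Orientations are given as [roll, pitch, yaw] about the fixed x, y, z axes, in that order (R = Rz(yaw) Ry(pitch) Rx(roll)).
In Python, from workcell import env gives the robot as it stands. The module is installed in compiled form; this text tells all that it offers.
- The arm moves only by the tool arm_command, never from a script. Its argument "rows" is a list of rows, each an object with "delta_pos": the shift along the tool's x, y, z in mm, a list of three; "roll": the turn about the tool's z in units of 5 degrees (1.0 is 5 degrees); "jaw": the opening in per cent of the stroke, from 0 (shut) to 100 (fully open). A call has 1 to 20 rows; each row is the pose to reach, as a shift and turn from the pose commanded when the call began, along the tool's axes at that moment; what a row does not reach only later rows make up. A row lasts 1/12 s, in which the tool goes at most 41.7 mm and 7.16 degrees, less where a joint would pass 70% of its speed; a pose out of reach is approached as far as the arm can. A call with a gripper value outside its range is refused whole. The fingers move at their own pace and stop on an object; "squeeze" is the grip in N (left out, the last holds). Time passes only in rows, so rows that repeat a pose let the fingers close. It gives the time, the measured TCP pose, the force, the opening and the grip force at its end, in the units of the state.
- env.state(): the state, without advancing time (a new reading comes with each control period).
- env.grab_frame(name): name is "scene" or "top" or "wrist"; returns a dict with "img" (384x512x3 uint8, blue, green, red), "z_map" (384x512 float32, mm along the optical axis (not along the pixel's ray), 0 where there is no reading), "fov_y" (degrees; the focal length in pixels is half the picture's height over the tangent of half this angle, whatever the lens; pixels are square), "cx", "cy" (the principal point, pixels), "dist" ([k1, k2, p1, p2, k3] as OpenCV has them; the pictures are not rectified), "R" (3x3) and "t" (3): a world point X has camera coordinates R X + t; the wrist camera has in their place "T_tool_cam" (4x4, takes a point from camera to tool coordinates, whose origin is the TCP and whose axes are the flange's). Camera axes: x right, y down, z forward; pixel columns grow to the right and rows downward; lengths in mm; the calibration is good to about 2 mm. A picture is of the moment at which its call begins: read the wrist's pose just before it.
- env.job_done(): hands the job in; it is judged then, once.
The state is a dict: "time_s": time; "qpos": joint angles; "qvel": joint speeds; "effort": joint torques, N m; "ee_pos": TCP position; "ee_rot": TCP orientation; "force": force on the tool from outside, world axes, zero at the start; "torque": the same for the moment, N m; "gripper_width": finger opening in mm; "gripper_force": force on a finger pad.
Only numpy, scipy, OpenCV 4.12 (cv2) and the standard library are available. Lean on these libraries where they do the work, as an engineer would, in place of code of your own. Each camera call takes 0.05 s, during which the arm holds its last target. There are 200 camera calls.

TASK

Stand the wooden rail (the longer block, with two screw holes in its top edge) in the channel of the jig, reaching past the keeper bar's post, and fold the raised steel keeper bar fully down across it. Then push the rail's near end so that it presses the sprung stop about half way in, roughly 12 N, without ever bottoming the spring, and keep pushing: I will drive a screw through the keeper's bush, so finish while still holding the rail there. Leave the hammer, the oil can and the short offcut where they are.

Things in the scene. Friction and masses are not known exactly. Their poses are not given: they have to be found in the camera images.
- rail: loose pale wooden block, 140 (x) x 38 (y) x 50 (z) mm, about 0.16 kg, standing on its 38 mm wide edge on the bench, two dark 9 mm screw holes 70 mm apart in its top; same both ways round. Origin: centre of its underside; x along its length, z up.
- jig: screwing jig fixed to the bench: plywood base 18 mm thick, x -140 to +160, y +-75 mm in its frame. Origin: on the bench under the channel's centre line; x runs along the channel from its open near end to the sprung stop, y left, z up. A spring housing 30 x 80 mm, z 18 to 73 mm, stands at x 120 to 150; two posts at x = 45, y = +-49 mm (26 x 18 mm, tops at z = 84 with the hinge cheeks, and 71).
- channel (a point): point on the base's upper face on the channel's centre line, at jig x = -5, y = 0, z = 18 mm: the rail's place, its far end 5 mm short of the stop. The channel, 46 mm wide at its floor, flares to 62 mm between two low wooden guides (16 mm high, 70 mm over all, jig x -45 to +65 mm); the rail stands in it on the base, top at z = 68 mm, slides along jig x and sticks out at the near end.
- stop (a joint): sprung stop at the channel's far end: aluminium plate 36 wide x 40 high x 10 mm thick on two rods with a coil spring. Value in m: 0 = fully out (front face at jig x = 70 mm), grows as it is pushed along jig +x, 0.04 = bottomed on the housing; the gap between plate and housing shows 40 mm at rest. No preload, stiffness 600 N/m: half way, 0.020, is 12 N.
- stop_face (a point): centre of the stop plate's front face, 46 mm above the bench; moves with the plate.
- keeper (a joint): steel keeper bar, 24 (along jig x) x 114 x 12 mm thick, hinged at its left end on the +y post, crossing the channel when down, brass bush in its middle. Value in rad: 0 = fully down, level (underside 3 mm above the rail's top), 1.57 = upright, above that it leans out to jig +y; limit 2.1; starts raised. The hinge is stiff: the bar stays where it is left and yields to about 2 N at its end.
- keeper_hinge (a point): point on the keeper's hinge pin, in the middle of the bar's width and thickness, at jig x = 45, y = 49, z = 77 mm; the hinge axis runs along jig x.
- keeper_end (a point): centre of the keeper bar's free end, 114 mm from the hinge; when down it is at jig x = 45, y = -65, z = 77 mm.
- hammer: hammer lying on the left beyond the jig, across the bench; leave alone. Origin: near its middle, on the bench; x along its handle.
- oil_can: dark steel oil can with a thin curved copper spout, 72 mm wide, 165 mm high; leave alone. Origin: centre of its underside.
- offcut: short flat offcut of the same pale wood, 85 x 60 x 30 mm, no holes, lying on the other side of the jig from the rail; leave alone. Origin: centre of its underside.
There are look-alikes about, which are no part of the job. Leave any green or orange look-alike of the rail alone.

How it is judged:
By the outcome, as a careful person would: the job done as asked, in the order asked, and still so for the second after the job is handed in, while the arm keeps its last pose, push and grip.
It also fails if it takes over 72 s, if anything falls off the work surface, if the arm or the gripper's body presses on something with over 40 N, if the wrist force passes 120 N, or if a joint passes its speed limit or range.

## Working session

There is one attempt and no reset: what is moved stays moved. The work goes in short steps, Python scripts to look and compute and a tool call to move; the robot and the scene stay as the last step left them, time stands still between calls to the robot, and variables do not carry over. Pictures are saved under pics/ and viewed, at most 10 in all, crops included, and the job is handed in when it is done.

Besides the shell and the picture viewer there is one more tool, called after "Request:" as name(argument=value, ...), one argument or row to a line, values as JSON. arm_command: Moves the arm, as the interface text tells. Its arguments: {"type":"object","properties":{"rows":{"type":"array"},"squeeze":{"type":"number"}},"required":["rows"]}

```bash
mkdir -p pics
cat > h.py <<'E'
import numpy as np, cv2, pickle
from workcell import env
def K(f):
    fl=f["img"].shape[0]/2/np.tan(np.radians(f["fov_y"]/2)); return np.array([[fl,0,f["cx"]],[0,fl,f["cy"]],[0,0,1.]])
from scipy.spatial.transform import Rotation as Ro
def toolT():
    s=env.state(); T=np.eye(4); T[:3,:3]=Ro.from_euler('xyz',s["ee_rot"],degrees=True).as_matrix(); T[:3,3]=s["ee_pos"]; return T
def grab(n):
    T=toolT(); f=dict(env.grab_frame(n))
    if n=="wrist": C=T@np.array(f["T_tool_cam"])
    else:
        C=np.eye(4); R=np.array(f["R"]); C[:3,:3]=R.T; C[:3,3]=-R.T@np.array(f["t"])
    f["C"]=C; return f
def rays(f,px):
    p=cv2.undistortPoints(np.float64(px).reshape(-1,1,2),K(f),np.float64(f["dist"])).reshape(-1,2)
    return np.c_[p,np.ones(len(p))]
def onplane(f,px,z):
    d=rays(f,px)@f["C"][:3,:3].T; o=f["C"][:3,3]; return o+d*((z-o[2])/d[:,2])[:,None]
def cloud(f):
    h,w=f["z_map"].shape; u,v=np.meshgrid(np.arange(w),np.arange(h))
    d=rays(f,np.c_[u.ravel(),v.ravel()])*f["z_map"].reshape(-1,1)
    return (d@f["C"][:3,:3].T+f["C"][:3,3]).reshape(h,w,3)
def proj(f,P):
    Ci=np.linalg.inv(f["C"]); return cv2.projectPoints(np.float64(P).reshape(-1,1,3),cv2.Rodrigues(Ci[:3,:3])[0],Ci[:3,3],K(f),np.float64(f["dist"]))[0].reshape(-1,2)
E
python3 - <<'E'
from h import *
s=env.state(); print(s)
for n in("scene","top"):
    f=grab(n); pickle.dump(f,open(n+".pkl","wb")); cv2.imwrite(f"pics/{n}0.png",cv2.resize(f["img"],(768,576))); print(n,f["C"].round(2).tolist(),f["fov_y"])
E
```

```text
{'time_s': 0.0, 'qpos': array([-7.14483494e+01,  1.83500372e+01,  8.97067213e+01,  2.20446625e-03,
        7.20411997e+01, -1.14507066e+00]), 'qvel': array([-0.00105051,  0.03266101,  0.11332976, -0.08195558, -0.01939096,
       -0.05256022]), 'effort': array([ 1.39592303e-03, -4.12456834e+01, -2.31975800e+01,  7.30003905e-02,
        4.57438873e-02, -1.51195741e-04]), 'ee_pos': array([ 193.66141633, -540.87963071,  213.13420063]), 'ee_rot': array([-1.79902103e+02, -4.05306807e-03,  1.96960363e+01]), 'force': array([-0.82539251,  0.04283981, -0.21002493]), 'torque': array([ 0.00124523, -0.0012032 , -0.00441802]), 'gripper_force': 0.0, 'gripper_width': 91.23307784622689}
scene [[0.81, 0.44, -0.38, 1073.72], [0.58, -0.61, 0.54, -799.15], [0.01, -0.66, -0.75, 1129.99], [0.0, 0.0, 0.0, 1.0]] 46.9982297919458
top [[0.02, -0.99, 0.14, 349.87], [-1.0, -0.02, 0.0, -45.86], [-0.0, -0.14, -0.99, 1525.12], [0.0, 0.0, 0.0, 1.0]] 47.57784092443514
```

View pics/top0.png

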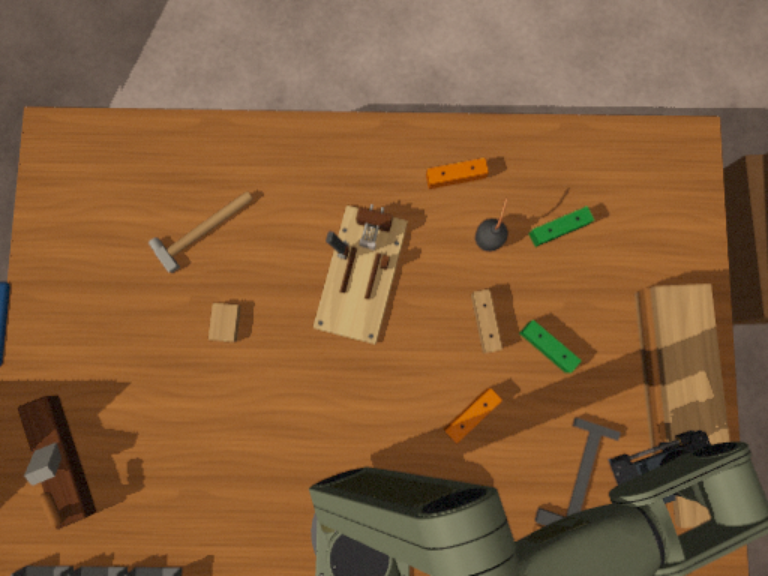

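View pics/scene0.png

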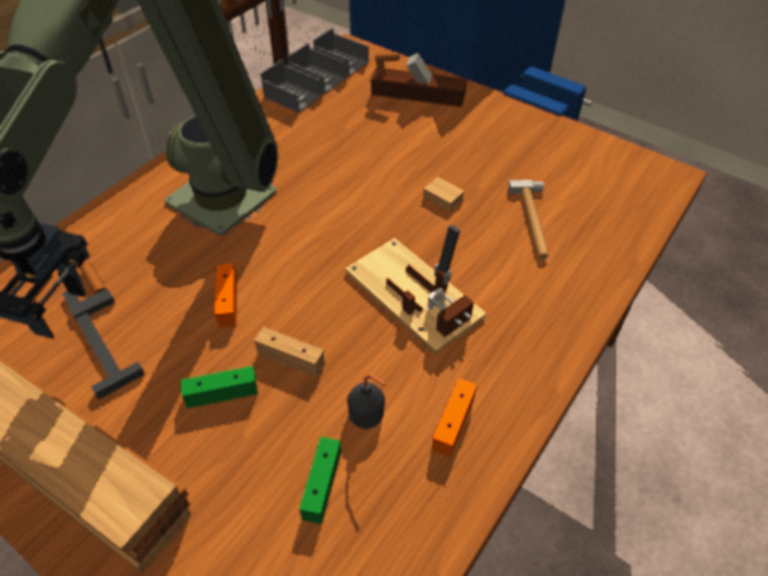

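Pale blocks in the top view are the rail at (487,320), with two holes, and the offcut at (224,322), smaller with none. The green ones at (562,226) and (550,346) and the orange ones at (457,172) and (473,416) are look-alikes. (487,320) fits the rail: pale, long and two-holed. The jig is at (362,275) with its keeper raised. I'll confirm the rail in a crop and measure.

Run:
```python
from h import *
f=pickle.load(open("top.pkl","rb")); g=pickle.load(open("scene.pkl","rb"))
a=cv2.resize(f["img"][125:255,200:380],(720,520),interpolation=cv2.INTER_CUBIC); cv2.imwrite("pics/crop1.png",a)
for n,F in(("top",f),("scene",g)):
    hsv=cv2.cvtColor(F["img"],cv2.COLOR_BGR2HSV)
    P=cloud(F)
    for nm,c in(("rail",(487,320) if n=="top" else (289,350)),("jig",(347,310) if n=="top" else (385,275)),("offcut",(224,322) if n=="top" else (443,192))):
        c=(int(c[0]/1.5),int(c[1]/1.5)); print(n,nm,"hsv",hsv[c[1],c[0]],"P",P[c[1],c[0]].round(1))
# rail: points with z 42..58 near
    r=P[(P[...,2]>42)&(P[...,2]<58)&(F["z_map"]>0)]
    c=P[int((320 if n=="top" else 350)/1.5),int((487 if n=="top" else 289)/1.5)]
    r=r[np.hypot(*(r-c)[:,:2].T)<90]; print(n,"rail rect",cv2.minAreaRect(np.float32(r[:,:2])),np.median(r[:,2]))
    c=P[int((310 if n=="top" else 275)/1.5),int((347 if n=="top" else 275 if 0 else 385)/1.5)]
    r=P[(P[...,2]>10)&(P[...,2]<26)&(F["z_map"]>0)]; r=r[np.hypot(*(r-c)[:,:2].T)<260]
    print(n,"jig rect",cv2.minAreaRect(np.float32(r[:,:2])),len(r),np.median(r[:,2]))
```

```text
top rail hsv [ 17 125 182] P [ 474.6 -272.3   52.1]
top jig hsv [ 20 109 199] P [495.8  44.7  26.1]
top offcut hsv [ 17 128 177] P [463.2 325.   31.6]
top rail rect ((481.4237976074219, -303.9963684082031), (139.42819213867188, 99.15441131591797), 11.97125244140625) 50.92344727554871
top jig rect ((497.596435546875, 59.042938232421875), (462.9767761230469, 486.72332763671875), 76.6641616821289) 2911 19.050716970254598
scene rail hsv [ 15 149 214] P [ 481.5 -285.2   52.4]
scene jig hsv [ 21 121 245] P [503.3  11.8  21. ]
scene offcut hsv [ 17 143 230] P [467.4 313.2  34.1]
scene rail rect ((479.641357421875, -311.0855407714844), (141.58811950683594, 114.74068450927734), 12.620912551879883) 50.180657053433265
scene jig rect ((559.2129516601562, 57.679100036621094), (226.5644073486328, 364.8324890136719), 76.15253448486328) 2368 18.373618547386855
```

View pics/crop1.png

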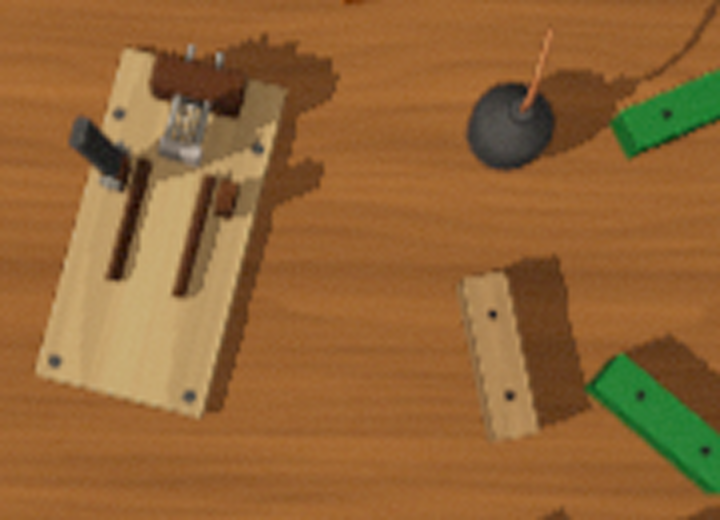

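The crop confirms the rail: pale, with holes at crop (492,314) and (510,396). The jig's base corners are at (125,48), (287,88), (203,417) and (37,375), and its near end faces the robot. The keeper leans out to +y.

Run:
```python
from h import *
f=pickle.load(open("top.pkl","rb")); g=pickle.load(open("scene.pkl","rb"))
cr=lambda p:np.array(p)/4.+[200,125]-.4
h=onplane(f,cr([(510,396),(492,314)]),50); print("holes",h.round(1), "mid",h.mean(0).round(1),"yaw",np.degrees(np.arctan2(*(h[1]-h[0])[1::-1])))
q=onplane(f,cr([(37,375),(203,417),(287,88),(125,48)]),18)
near=(q[0]+q[1])/2; far=(q[2]+q[3])/2; d=far-near; print("jig",q.round(1).tolist(),np.linalg.norm(d),np.linalg.norm(q[0]-q[1]),"yaw",np.degrees(np.arctan2(d[1],d[0])),"org",(near+d*140/300).round(1))
sc=lambda p:np.array(p)/1.5-.2
print("scene rail holes",onplane(g,sc([(273,338),(304,351)]),50).round(1))
print("scene jig",onplane(g,sc([(394,240),(346,269),(435,345),(484,313)]),18).round(1).tolist())
# offline: refine jig by mask contour in top
for F,n in((f,'top'),(g,'scene')):
    hsv=cv2.cvtColor(F["img"],cv2.COLOR_BGR2HSV); m=cv2.inRange(hsv,(18,60,130),(27,150,255))
    c=max([c for c in cv2.findContours(m,0,1)[0]],key=cv2.contourArea); P=onplane(F,c[:,0],18)
    print(n,cv2.minAreaRect(np.float32(P[:,:2])))
P=cloud(f)
k=P[(P[...,2]>90)&(P[...,2]<250)&(abs(P[...,0]-620)<130)&(abs(P[...,1]-30)<130)]
print(len(k),k[k[:,2].argsort()][::max(1,len(k)//12)].round(0).tolist())
```

```text
holes [[ 439.1 -282.8   50. ]
 [ 508.5 -268.    50. ]] mid [ 473.8 -275.4   50. ] yaw 12.033143251373613
jig [[452.5, 120.7, 18.0], [418.6, -23.5, 18.0], [710.0, -92.6, 18.0], [744.1, 51.8, 18.0]] 299.587819195512 148.11039644021724 yaw -13.316318470988758 org [571.6  16.4  18. ]
scene rail holes [[ 436.1 -280.2   50. ]
 [ 507.3 -268.    50. ]]
scene jig [[456.1, 117.2, 18.0], [421.2, -22.6, 18.0], [699.4, -82.4, 18.0], [739.3, 50.4, 18.0]]
top ((536.7218017578125, 26.12030792236328), (148.68960571289062, 208.98187255859375), 76.45928192138672)
scene ((564.23876953125, 18.681869506835938), (147.58033752441406, 265.8988952636719), 76.35945892333984)
119 [[638.0, 51.0, 90.0], [619.0, 53.0, 100.0], [627.0, 56.0, 109.0], [638.0, 56.0, 123.0], [623.0, 61.0, 129.0], [637.0, 58.0, 142.0], [641.0, 60.0, 152.0], [637.0, 63.0, 159.0], [638.0, 65.0, 169.0], [623.0, 70.0, 179.0], [641.0, 67.0, 186.0], [637.0, 70.0, 188.0], [630.0, 76.0, 191.0], [629.0, 79.0, 195.0]]
```

Request:
arm_command(
  rows=[
    {"delta_pos": [80, -41, 20], "roll": 1.0, "jaw": 70},
    {"delta_pos": [160, -82, 40], "roll": 1.5, "jaw": 70},
    {"delta_pos": [313, -162, 83], "roll": 1.5, "jaw": 70},
    {"delta_pos": [313, -162, 83], "roll": 1.5, "jaw": 70},
    {"delta_pos": [313, -162, 83], "roll": 1.5, "jaw": 70},
    {"delta_pos": [313, -162, 83], "roll": 1.5, "jaw": 70},
    {"delta_pos": [313, -162, 83], "roll": 1.5, "jaw": 70},
    {"delta_pos": [313, -162, 83], "roll": 1.5, "jaw": 70},
    {"delta_pos": [313, -162, 83], "roll": 1.5, "jaw": 70},
    {"delta_pos": [313, -162, 83], "roll": 1.5, "jaw": 70},
    {"delta_pos": [313, -162, 83], "roll": 1.5, "jaw": 70},
    {"delta_pos": [313, -162, 83], "roll": 1.5, "jaw": 70},
    {"delta_pos": [313, -162, 83], "roll": 1.5, "jaw": 70},
  ],
)

```text
time_s: 1.18
ee_pos: [433.3, -284.3, 131.2]
ee_rot: [180.0, 0.0, 12.1]
force: [-0.7, 0.5, 0.6]
gripper_width: 63.7
gripper_force: 0.0
```

Run:
```python
from h import *
s=env.state(); print(s["ee_pos"],s["ee_rot"],s["time_s"],s["qpos"])
f=grab("wrist"); pickle.dump(f,open("w1.pkl","wb")); cv2.imwrite("pics/w1.png",f["img"])
P=cloud(f); m=(P[...,2]>44)&(P[...,2]<57)&(f["z_map"]>0)&(cv2.inRange(cv2.cvtColor(f["img"],cv2.COLOR_BGR2HSV),(8,40,60),(26,190,255))>0)
m=cv2.morphologyEx(m.astype(np.uint8),cv2.MORPH_OPEN,np.ones((5,5)))
for c in cv2.findContours(m,0,1)[0]:
    if cv2.contourArea(c)>500: print(cv2.contourArea(c),cv2.minAreaRect(np.float32(onplane(f,c[:,0],50)[:,:2])))
print(proj(f,[[473,-275,50],[434,-283,20]]))
```

```text
[ 433.29720292 -284.33439106  131.20484099] [1.79962845e+02 1.52171003e-03 1.21233099e+01] 1.1833 [-3.45275656e+01  1.72149284e+01  1.04176857e+02 -3.11827412e-02
  5.85822442e+01  4.33653727e+01]
8406.5 ((474.2930908203125, -274.0372009277344), (138.6238555908203, 37.841190338134766), 11.383934020996094)
[[254.42713708 154.86635299]
 [254.31391218 193.89975274]]
```

View pics/w1.png

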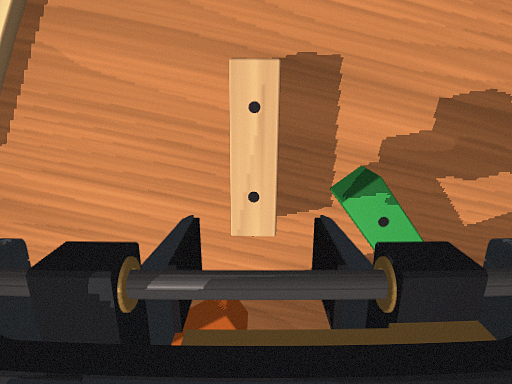

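The wrist view shows the rail's holes at (254,107) and (254,197), centred between the fingers. The green block's corner at (335,188) is clear of them. Descending to grip.

Request:
arm_command(
  rows=[
    {"delta_pos": [2, -2, 30], "roll": 0.1, "jaw": 70},
    {"delta_pos": [2, -2, 60], "roll": 0.1, "jaw": 70},
    {"delta_pos": [2, -2, 85], "roll": 0.1, "jaw": 70},
    {"delta_pos": [2, -2, 100], "roll": 0.1, "jaw": 70},
    {"delta_pos": [2, -2, 110], "roll": 0.1, "jaw": 70},
    {"delta_pos": [2, -2, 110], "roll": 0.1, "jaw": 70},
    {"delta_pos": [2, -2, 110], "roll": 0.1, "jaw": 30},
    {"delta_pos": [2, -2, 110], "roll": 0.1, "jaw": 30},
    {"delta_pos": [2, -2, 110], "roll": 0.1, "jaw": 30},
    {"delta_pos": [2, -2, 110], "roll": 0.1, "jaw": 30},
    {"delta_pos": [2, -2, 110], "roll": 0.1, "jaw": 30},
    {"delta_pos": [2, -2, 110], "roll": 0.1, "jaw": 30},
  ],
  squeeze=30,
)

```text
time_s: 2.23
ee_pos: [436.0, -281.4, 22.0]
ee_rot: [179.9, -0.1, 11.7]
force: [-1.0, -0.1, 6.5]
gripper_width: 37.7
gripper_force: 30.0
```

Request:
arm_command(
  rows=[
    {"delta_pos": [0, 0, -20], "roll": 0, "jaw": 30},
    {"delta_pos": [0, 0, -50], "roll": 0, "jaw": 30},
    {"delta_pos": [0, 0, -80], "roll": 0, "jaw": 30},
    {"delta_pos": [15, -28, -110], "roll": 0.5, "jaw": 30},
    {"delta_pos": [30, -57, -120], "roll": 1, "jaw": 30},
    {"delta_pos": [45, -85, -120], "roll": 1.5, "jaw": 30},
    {"delta_pos": [60, -114, -120], "roll": 2, "jaw": 30},
    {"delta_pos": [75, -142, -120], "roll": 2.5, "jaw": 30},
    {"delta_pos": [90, -170, -120], "roll": 3, "jaw": 30},
    {"delta_pos": [105, -199, -120], "roll": 3.5, "jaw": 30},
    {"delta_pos": [120, -227, -120], "roll": 4, "jaw": 30},
    {"delta_pos": [135, -256, -120], "roll": 4.5, "jaw": 30},
    {"delta_pos": [145, -275, -120], "roll": 4.9, "jaw": 30},
    {"delta_pos": [150, -284, -120], "roll": 5, "jaw": 30},
    {"delta_pos": [150, -284, -120], "roll": 5, "jaw": 30},
    {"delta_pos": [150, -284, -120], "roll": 5, "jaw": 30},
  ],
)

```text
time_s: 3.57
ee_pos: [524.1, 27.8, 140.4]
ee_rot: [179.9, 0.1, -13.2]
force: [-0.1, -0.3, -1.7]
gripper_width: 37.7
gripper_force: 30.0
```

Run:
```python
from h import *
s=env.state(); print(s["ee_pos"],s["ee_rot"],s["time_s"],s["force"])
f=grab("wrist"); pickle.dump(f,open("w2.pkl","wb")); 
im=cv2.resize(f["img"],None,fx=1.5,fy=1.5)
T=np.eye(4); a=np.radians(-13.4); J=lambda p:np.array([571.5,16.5,0])+np.array(p,float)@np.array([[np.cos(a),np.sin(a),0],[-np.sin(a),np.cos(a),0],[0,0,1]])
for p in [(-45,23,18),(-45,-23,18),(-45,35,34),(65,35,34),(65,-35,34),(-45,-35,34),(150,40,73),(150,-40,73),(120,40,73),(120,-40,73),(160,75,18),(160,-75,18),(-140,75,18),(45,-49,71),(32,-40,71),(58,-40,71)]:
    u=proj(f,J(p))[0]; cv2.drawMarker(im,tuple(int(v*1.5) for v in u),(255,0,255),0,9,1); print(p,(u*1.5).round(0))
cv2.imwrite("pics/w2.png",im)
```

```text
[524.1220512   27.77425474 140.40592115] [ 1.79946713e+02  7.77500316e-02 -1.31940817e+01] 3.5667 [-0.09272812 -0.34300456 -1.71567138]
(-45, 23, 18) [348. 282.]
(-45, -23, 18) [422. 282.]
(-45, 35, 34) [326. 288.]
(65, 35, 34) [320.  89.]
(65, -35, 34) [451.  90.]
(-45, -35, 34) [445. 289.]
(150, 40, 73) [ 293. -129.]
(150, -40, 73) [ 480. -128.]
(120, 40, 73) [294. -54.]
(120, -40, 73) [478. -53.]
(160, 75, 18) [245. -92.]
(160, -75, 18) [527. -91.]
(-140, 75, 18) [274. 417.]
(45, -49, 71) [490. 125.]
(32, -40, 71) [470. 153.]
(58, -40, 71) [472.  96.]
```

View pics/w2.png

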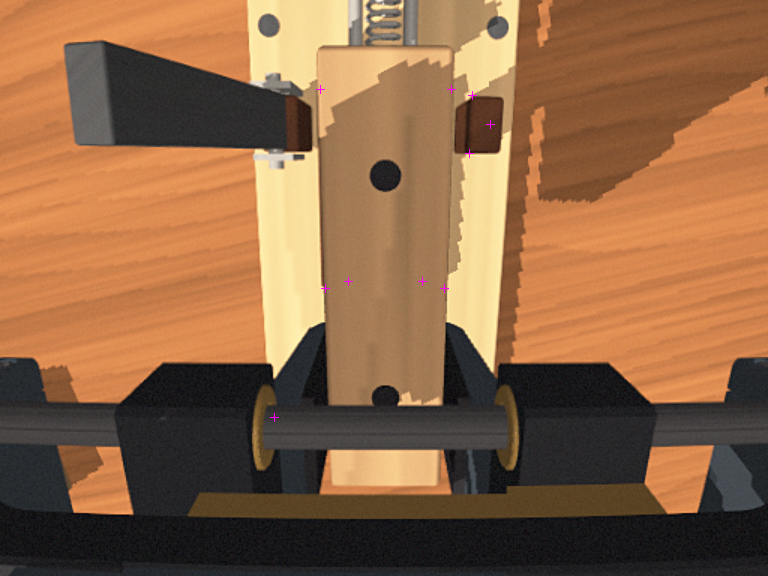

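The view shows the rail (317–453 px wide at its far end) centred over the channel at col 385. The right post at (487,125) matches my prediction, and the keeper leans out to the left. Checking the rail's pitch in hand by depth.

Run:
```python
from h import *
f=pickle.load(open("w2.pkl","rb")); P=cloud(f)
for v in(45,70,100,140,160,190,220,240): print(v,P[v,[225,257 if v not in(100,) else 245,285]].round(1).tolist())
```

```text
45 [[627.1, 17.0, 168.6], [624.2, 4.4, 168.3], [621.5, -6.7, 168.6]]
70 [[617.8, 19.5, 167.9], [614.8, 6.6, 167.1], [612.0, -4.7, 168.2]]
100 [[606.0, 22.5, 168.7], [604.1, 14.3, 168.0], [600.2, -2.3, 167.4]]
140 [[589.7, 26.8, 168.2], [586.3, 13.3, 166.5], [583.6, 1.3, 167.8]]
160 [[581.0, 29.2, 167.1], [577.8, 15.3, 167.7], [575.0, 3.1, 167.9]]
190 [[567.7, 32.6, 167.4], [564.4, 18.4, 167.8], [561.7, 6.0, 168.6]]
220 [[553.6, 36.4, 167.5], [550.6, 21.6, 168.8], [547.7, 9.0, 168.8]]
240 [[544.2, 38.8, 168.4], [540.6, 24.0, 168.3], [537.4, 11.1, 168.0]]
```

Request:
arm_command(
  rows=[
    {"delta_pos": [1, 0, 20], "roll": 0, "jaw": 30},
    {"delta_pos": [1, 0, 45], "roll": 0, "jaw": 30},
    {"delta_pos": [1, 0, 65], "roll": 0, "jaw": 30},
    {"delta_pos": [1, 0, 80], "roll": 0, "jaw": 30},
    {"delta_pos": [1, 0, 90], "roll": 0, "jaw": 30},
    {"delta_pos": [1, 0, 96], "roll": 0, "jaw": 30},
    {"delta_pos": [1, 0, 99], "roll": 0, "jaw": 30},
    {"delta_pos": [1, 0, 100], "roll": 0, "jaw": 30},
    {"delta_pos": [1, 0, 100], "roll": 0, "jaw": 30},
    {"delta_pos": [1, 0, 100], "roll": 0, "jaw": 30},
  ],
)

```text
time_s: 4.45
ee_pos: [526.4, 27.2, 41.7]
ee_rot: [-180.0, -0.1, -13.3]
force: [-0.5, -0.4, -1.3]
gripper_width: 37.9
gripper_force: 30.0
```

Request:
arm_command(
  rows=[
    {"delta_pos": [0, 0, 1], "roll": 0, "jaw": 30},
    {"delta_pos": [0, 0, 2], "roll": 0, "jaw": 30},
    {"delta_pos": [0, 0, 2], "roll": 0, "jaw": 30},
    {"delta_pos": [0, 0, 2], "roll": 0, "jaw": 30},
  ],
)

```text
time_s: 4.78
ee_pos: [526.3, 27.4, 40.0]
ee_rot: [-180.0, -0.1, -13.3]
force: [-1.4, 0.7, 5.8]
gripper_width: 37.7
gripper_force: 30.0
```

Rail seated (contact force). Release, lift, close, and go round to the outside of the keeper.

Request:
arm_command(
  rows=[
    {"delta_pos": [0, 0, 0], "roll": 0, "jaw": 58},
    {"delta_pos": [0, 0, 0], "roll": 0, "jaw": 58},
    {"delta_pos": [0, 0, 0], "roll": 0, "jaw": 58},
    {"delta_pos": [0, 0, -20], "roll": 0, "jaw": 58},
    {"delta_pos": [0, 0, -50], "roll": 0, "jaw": 58},
    {"delta_pos": [0, 0, -90], "roll": 0, "jaw": 58},
    {"delta_pos": [0, 0, -130], "roll": 0, "jaw": 0},
    {"delta_pos": [0, 0, -165], "roll": 0, "jaw": 0},
    {"delta_pos": [0, -40, -165], "roll": 0, "jaw": 0},
    {"delta_pos": [0, -80, -165], "roll": 0, "jaw": 0},
    {"delta_pos": [0, -107, -165], "roll": 0, "jaw": 0},
    {"delta_pos": [0, -107, -165], "roll": 0, "jaw": 0},
    {"delta_pos": [35, -107, -165], "roll": 0, "jaw": 0},
    {"delta_pos": [70, -107, -165], "roll": 0, "jaw": 0},
    {"delta_pos": [91, -107, -165], "roll": 0, "jaw": 0},
    {"delta_pos": [91, -107, -155], "roll": 0, "jaw": 0},
    {"delta_pos": [91, -107, -135], "roll": 0, "jaw": 0},
    {"delta_pos": [91, -107, -135], "roll": 0, "jaw": 0},
  ],
)

```text
time_s: 6.28
ee_pos: [636.1, 109.4, 169.4]
ee_rot: [179.8, 0.5, -13.3]
force: [-1.0, 1.2, -1.7]
gripper_width: 0.2
gripper_force: 0.0
```

Run:
```python
from h import *
s=env.state(); print(s["ee_pos"],s["ee_rot"],s["time_s"],s["force"],s["gripper_width"],s["qpos"])
f=grab("scene"); cv2.imwrite("pics/s2.png",cv2.resize(f["img"][120:260,200:370],(680,560),interpolation=cv2.INTER_CUBIC))
a=np.radians(-13.4); d=s["ee_pos"]-[571.5,16.5,0]; print("jig",d[0]*np.cos(a)+d[1]*np.sin(a),-d[0]*np.sin(a)+d[1]*np.cos(a))
```

```text
[636.09166497 109.38051545 169.36790776] [179.79357634   0.47368786 -13.34324062] 6.2833 [-1.04291169  1.20395778 -1.73794586] 0.1660255337672442 [ 8.74291856e+00  2.65406915e+01  8.32226382e+01 -1.39519313e-02
  7.07532137e+01  1.12089964e+02]
jig 41.308348884558626 105.32090792600427
```

View pics/s2.png

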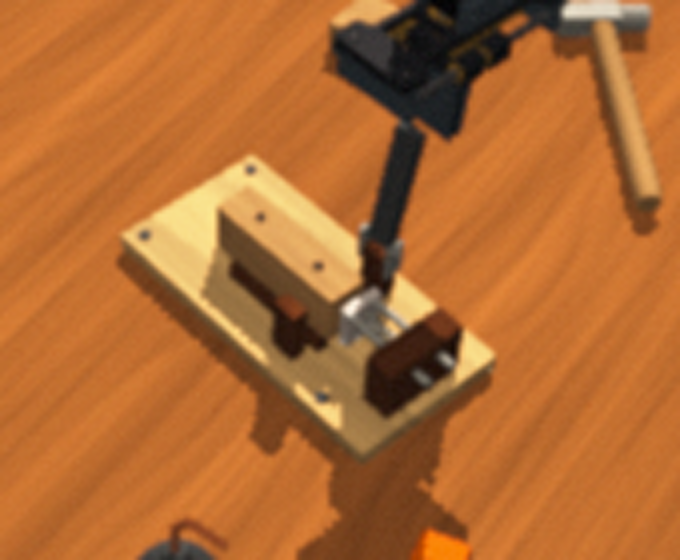

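The crop shows the rail standing in the channel, far end at (340,320) just short of the stop plate, and the closed fingers outside the raised keeper's tip at (405,125). Folding along the arc.

Request:
arm_command(
  rows=[
    {"delta_pos": [2, 13, 0], "roll": 0, "jaw": 0},
    {"delta_pos": [2, 25, 0], "roll": 0, "jaw": 0},
    {"delta_pos": [2, 37, 0], "roll": 0, "jaw": 0},
    {"delta_pos": [2, 50, 0], "roll": 0, "jaw": 0},
    {"delta_pos": [2, 65, 0], "roll": 0, "jaw": 0},
    {"delta_pos": [2, 83, 0], "roll": 0, "jaw": 0},
    {"delta_pos": [2, 95, 8], "roll": 0, "jaw": 0},
    {"delta_pos": [2, 108, 16], "roll": 0, "jaw": 0},
    {"delta_pos": [2, 118, 27], "roll": 0, "jaw": 0},
    {"delta_pos": [2, 127, 39], "roll": 0, "jaw": 0},
    {"delta_pos": [2, 132, 48], "roll": 0, "jaw": 0},
    {"delta_pos": [2, 136, 57], "roll": 0, "jaw": 0},
    {"delta_pos": [2, 139, 67], "roll": 0, "jaw": 0},
    {"delta_pos": [2, 141, 76], "roll": 0, "jaw": 0},
    {"delta_pos": [2, 142, 82], "roll": 0, "jaw": 0},
    {"delta_pos": [2, 142, 86], "roll": 0, "jaw": 0},
    {"delta_pos": [2, 142, 86], "roll": 0, "jaw": 0},
    {"delta_pos": [2, 142, 86], "roll": 0, "jaw": 0},
  ],
)

```text
time_s: 7.83
ee_pos: [608.3, -27.8, 87.8]
ee_rot: [-180.0, 0.0, -13.3]
force: [0.7, -0.1, 0.2]
gripper_width: 0.4
gripper_force: 0.0
```

Request:
arm_command(
  rows=[
    {"delta_pos": [0, 0, 2], "roll": 0, "jaw": 0},
    {"delta_pos": [0, 0, 4], "roll": 0, "jaw": 0},
    {"delta_pos": [0, 0, 5], "roll": 0, "jaw": 0},
    {"delta_pos": [0, 0, 5], "roll": 0, "jaw": 0},
    {"delta_pos": [0, 0, 5], "roll": 0, "jaw": 0},
  ],
)

```text
time_s: 8.25
ee_pos: [608.5, -28.0, 83.3]
ee_rot: [-180.0, -0.0, -13.3]
force: [0.6, 0.6, 2.3]
gripper_width: 0.3
gripper_force: 0.8
```

Request:
arm_command(
  rows=[
    {"delta_pos": [0, 0, 1], "roll": 0, "jaw": 0},
    {"delta_pos": [0, 0, 2], "roll": 0, "jaw": 0},
    {"delta_pos": [0, 0, 2], "roll": 0, "jaw": 0},
    {"delta_pos": [0, 0, 2], "roll": 0, "jaw": 0},
  ],
)

```text
time_s: 8.58
ee_pos: [608.5, -28.1, 83.1]
ee_rot: [-180.0, -0.1, -13.3]
force: [-3.4, -0.2, 11.4]
gripper_width: 0.5
gripper_force: 5.7
```

Keeper hit its stop at z = 83 (11 N). Lift and go behind the rail's near end.

Request:
arm_command(
  rows=[
    {"delta_pos": [0, 0, -20], "roll": 0, "jaw": 0},
    {"delta_pos": [0, 0, -50], "roll": 0, "jaw": 0},
    {"delta_pos": [-20, -5, -70], "roll": 0, "jaw": 0},
    {"delta_pos": [-55, -15, -70], "roll": 0, "jaw": 0},
    {"delta_pos": [-90, -25, -70], "roll": 0, "jaw": 0},
    {"delta_pos": [-125, -35, -70], "roll": 0, "jaw": 0},
    {"delta_pos": [-155, -35, -70], "roll": 0, "jaw": 0},
    {"delta_pos": [-160, -35, -70], "roll": 0, "jaw": 0},
    {"delta_pos": [-160, -35, -70], "roll": 0, "jaw": 0},
    {"delta_pos": [-160, -35, -40], "roll": 0, "jaw": 0},
    {"delta_pos": [-160, -35, -5], "roll": 0, "jaw": 0},
    {"delta_pos": [-160, -35, 25], "roll": 0, "jaw": 0},
    {"delta_pos": [-160, -35, 45], "roll": 0, "jaw": 0},
    {"delta_pos": [-160, -35, 55], "roll": 0, "jaw": 0},
    {"delta_pos": [-160, -35, 55], "roll": 0, "jaw": 0},
    {"delta_pos": [-160, -35, 55], "roll": 0, "jaw": 0},
  ],
)

```text
time_s: 9.92
ee_pos: [461.7, 42.4, 25.5]
ee_rot: [180.0, 0.0, -13.3]
force: [0.3, 0.7, -1.4]
gripper_width: 0.3
gripper_force: 0.0
```

Run:
```python
from h import *
s=env.state(); print(s["ee_pos"],s["ee_rot"],s["time_s"],s["force"])
f=grab("wrist"); g=grab("scene"); im=np.hstack([cv2.resize(f["img"],(400,300)),cv2.resize(g["img"][120:270,180:380],(400,300),interpolation=cv2.INTER_CUBIC)]); cv2.imwrite("pics/p3.png",im)
a=np.radians(-13.4); d=s["ee_pos"]-[571.5,16.5,0]; print("jig",d[0]*np.cos(a)+d[1]*np.sin(a),-d[0]*np.sin(a)+d[1]*np.cos(a))
# rail top in jig frame from wrist cloud
P=cloud(f)-[571.5,16.5,0]; R=np.array([[np.cos(a),-np.sin(a),0],[np.sin(a),np.cos(a),0],[0,0,1]]); Q=P@R
m=(Q[...,2]>64)&(Q[...,2]<72)&(abs(Q[...,1])<24)&(f["z_map"]>0)&(Q[...,0]>-95)&(Q[...,0]<90)
q=Q[m]; print("rail x",np.percentile(q[:,0],[.5,99.5]),"y",np.percentile(q[:,1],[1,99]),len(q))
m=(Q[...,2]>78)&(Q[...,2]<100)&(abs(Q[...,0]-45)<20); q=Q[m]; print("keeper y,z",np.percentile(q[:,1],[1,99]) if len(q) else 0, [np.median(q[(abs(q[:,1]-y)<8)][:,2]).round(1) for y in(-55,-30,20,40)])
```

```text
[461.65292786  42.396883    25.49635874] [ 1.79985736e+02  8.29752127e-03 -1.33324499e+01] 9.9167 [ 0.29073832  0.67845347 -1.36485104]
jig -112.85813041492528 -0.2649655733302225
rail x [-93.60477346   2.60112713] y [-18.04395331  18.83458537] 20827
keeper y,z 0 [np.float64(nan), np.float64(nan), np.float64(nan), np.float64(nan)]
  return _methods._mean(a, axis=axis, dtype=dtype,
  ret = ret.dtype.type(ret / rcount)
```

View pics/p3.png

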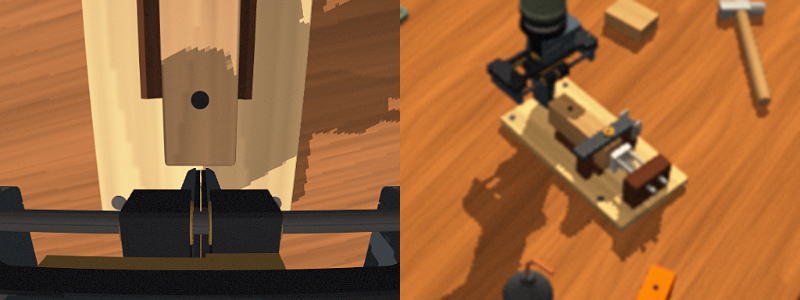

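The left half shows the closed fingers behind the rail's near end at (200,165). The right half shows the keeper lying across the rail at (610,133). Now pushing in small steps.

Request:
arm_command(
  rows=[
    {"delta_pos": [8, 0, 0], "roll": 0, "jaw": 0},
    {"delta_pos": [14, 0, 0], "roll": 0, "jaw": 0},
    {"delta_pos": [18, 0, 0], "roll": 0, "jaw": 0},
    {"delta_pos": [21, 0, 0], "roll": 0, "jaw": 0},
    {"delta_pos": [24, 0, 0], "roll": 0, "jaw": 0},
    {"delta_pos": [27, 0, 0], "roll": 0, "jaw": 0},
    {"delta_pos": [29, 0, 0], "roll": 0, "jaw": 0},
    {"delta_pos": [31, 0, 0], "roll": 0, "jaw": 0},
    {"delta_pos": [33, 0, 0], "roll": 0, "jaw": 0},
    {"delta_pos": [33, 0, 0], "roll": 0, "jaw": 0},
    {"delta_pos": [33, 0, 0], "roll": 0, "jaw": 0},
  ],
)

```text
time_s: 10.93
ee_pos: [490.4, 35.3, 25.6]
ee_rot: [179.9, 0.3, -13.3]
force: [-5.9, 1.9, 5.1]
gripper_width: 0.4
gripper_force: 3.3
```

Request:
arm_command(
  rows=[
    {"delta_pos": [2, 0, 0], "roll": 0, "jaw": 0},
    {"delta_pos": [4, 0, 0], "roll": 0, "jaw": 0},
    {"delta_pos": [6, 0, 0], "roll": 0, "jaw": 0},
    {"delta_pos": [8, 0, 0], "roll": 0, "jaw": 0},
    {"delta_pos": [9, 0, 0], "roll": 0, "jaw": 0},
    {"delta_pos": [10, 0, 0], "roll": 0, "jaw": 0},
    {"delta_pos": [10, 0, 0], "roll": 0, "jaw": 0},
    {"delta_pos": [10, 0, 0], "roll": 0, "jaw": 0},
    {"delta_pos": [10, 0, 0], "roll": 0, "jaw": 0},
  ],
)

```text
time_s: 11.68
ee_pos: [496.0, 33.6, 25.6]
ee_rot: [179.9, 0.7, -13.3]
force: [-14.7, 4.7, 12.6]
gripper_width: 0.7
gripper_force: 8.0
```

Run:
```python
from h import *
F=[]
a=np.radians(-13.4); R=np.array([[np.cos(a),-np.sin(a),0],[np.sin(a),np.cos(a),0],[0,0,1]])
for i in range(6):
    s=env.state(); F.append(s["force"]); f=grab("top" if i%2 else "scene")
    if i==0: g=f
    if i==1: t=f
print(np.array(F).round(1),(np.mean(F,0)@R).round(2),((s["ee_pos"]-[571.5,16.5,0])@R).round(1))
J=lambda p:np.array([571.5,16.5,0])+np.array(p,float)@R.T
ims=[]
for F_ in(g,t):
    im=F_["img"].copy(); c=proj(F_,J((95,0,50)))[0].astype(int); sc=8
    x0,y0=c-25; cr=cv2.resize(im[y0:y0+50,x0:x0+50],(400,400),interpolation=cv2.INTER_CUBIC)
    for v,col in((0,(0,255,0)),(20,(255,0,255)),(40,(0,255,255))):   # plate back face top edge at 80+v
        p=(proj(F_,[J((80+v,-18,66)),J((80+v,18,66))])-[x0,y0]+.5)*sc
        cv2.line(cr,tuple(p[0].astype(int).tolist()),tuple(p[1].astype(int).tolist()),col,1)
    ims.append(cr)
cv2.imwrite("pics/p4.png",np.hstack(ims))
```

```text
[[-14.7   4.7  12.6]
 [-14.9   4.   13.3]
 [-15.    4.1  14.1]
 [-14.5   6.   12.8]
 [-14.9   4.5  12.8]
 [-14.7   4.1  12.7]] [-15.43   1.03  13.02] [-77.4  -0.9  25.6]
```

View pics/p4.png

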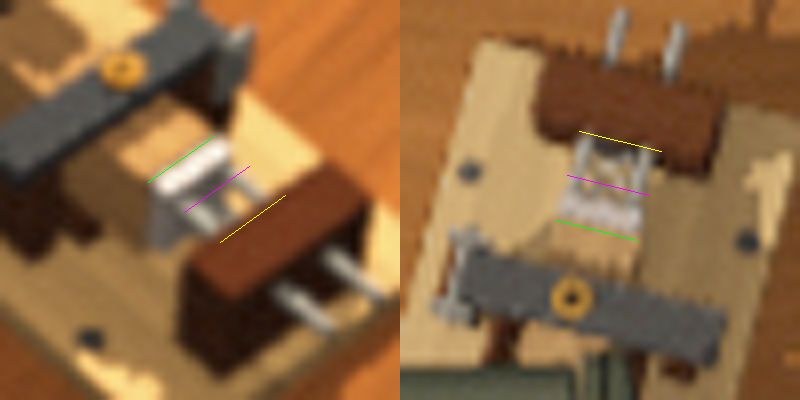

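The views show the plate's back edge about 10 mm in (between the green 0 and magenta 20 mm marks), and the keeper fully down. The tool also carries 13 N vertically, so it's pressing the rail down. I'll relieve that by raising the command.

Request:
arm_command(
  rows=[
    {"delta_pos": [0, 0, -1], "roll": 0, "jaw": 0},
    {"delta_pos": [0, 0, -2], "roll": 0, "jaw": 0},
    {"delta_pos": [0, 0, -3], "roll": 0, "jaw": 0},
    {"delta_pos": [0, 0, -3], "roll": 0, "jaw": 0},
    {"delta_pos": [0, 0, -3], "roll": 0, "jaw": 0},
  ],
)

```text
time_s: 12.4
ee_pos: [497.4, 33.2, 27.2]
ee_rot: [179.9, 0.6, -13.3]
force: [-8.1, 3.1, -1.4]
gripper_width: 0.5
gripper_force: 4.2
```

Request:
arm_command(
  rows=[
    {"delta_pos": [2, 0, 0], "roll": 0, "jaw": 0},
    {"delta_pos": [4, 0, -1], "roll": 0, "jaw": 0},
    {"delta_pos": [6, 0, -1], "roll": 0, "jaw": 0},
    {"delta_pos": [7, 0, -2], "roll": 0, "jaw": 0},
    {"delta_pos": [7, 0, -2], "roll": 0, "jaw": 0},
    {"delta_pos": [7, 0, -2], "roll": 0, "jaw": 0},
    {"delta_pos": [7, 0, -2], "roll": 0, "jaw": 0},
  ],
)

```text
time_s: 12.98
ee_pos: [502.0, 31.8, 28.4]
ee_rot: [179.8, 0.9, -13.3]
force: [-10.0, 3.4, -2.2]
gripper_width: 0.0
gripper_force: 5.6
```

```bash
cat > m.py <<'E'
from h import *
F=[]
a=np.radians(-13.4); R=np.array([[np.cos(a),-np.sin(a),0],[np.sin(a),np.cos(a),0],[0,0,1]])
D={"scene":[],"top":[]}
for i in range(6):
    s=env.state(); F.append(s["force"]); n="top" if i%2 else "scene"; D[n].append(grab(n))
print("F jig",(np.mean(F,0)@R).round(2),"tcp",((s["ee_pos"]-[571.5,16.5,0])@R).round(1))
# gap/rail measurement along jig x: depth-based plate top (z 60..70 bright grey)
J=lambda p:np.array([571.5,16.5,0])+np.array(p,float)@R.T
for n in D:
    f=D[n][0]; im=np.mean([x["img"] for x in D[n]],0).astype(np.float32)
    hsv=cv2.cvtColor(im.astype(np.uint8),cv2.COLOR_BGR2HSV)
    xs=np.arange(58,126,2)
    prof=[]
    for x in xs:
        px=proj(f,[J((x,y,66)) for y in np.arange(-14,15,2)]).astype(np.float32)
        v=cv2.remap(hsv,px[:,0][None],px[:,1][None],cv2.INTER_LINEAR)[0]; prof.append((x,int(v[:,1].mean()),int(v[:,2].mean())))
    print(n,"x:S/V"," ".join("%d:%d/%d"%p for p in prof))
E
python3 m.py
```

```text
F jig [-11.     1.28  -2.92] tcp [-71.2  -1.2  28.4]
scene x:S/V 58:154/148 60:153/171 62:151/199 64:148/219 66:146/229 68:144/231 70:144/231 72:144/231 74:144/231 76:144/231 78:145/231 80:146/229 82:141/222 84:119/213 86:82/213 88:48/227 90:28/240 92:23/244 94:28/235 96:36/204 98:43/161 100:48/131 102:49/125 104:50/128 106:54/133 108:62/142 110:72/154 112:83/160 114:100/158 116:125/142 118:155/125 120:179/114 122:190/113 124:191/115
top x:S/V 58:87/109 60:99/111 62:120/119 64:133/131 66:133/147 68:131/163 70:128/177 72:126/183 74:125/184 76:125/184 78:126/184 80:126/184 82:126/184 84:124/183 86:113/181 88:85/181 90:56/183 92:39/189 94:35/193 96:38/186 98:46/175 100:63/160 102:77/151 104:75/155 106:67/158 108:61/158 110:57/148 112:57/128 114:52/107 116:55/96 118:79/90 120:117/91 122:153/94 124:171/98
```

Plate front at about 87 mm gives a stop value near 17 mm, and 11 N agrees. A little more.

Request:
arm_command(
  rows=[
    {"delta_pos": [1, 0, 0], "roll": 0, "jaw": 0},
    {"delta_pos": [2, 0, 0], "roll": 0, "jaw": 0},
    {"delta_pos": [3, 0, 0], "roll": 0, "jaw": 0},
    {"delta_pos": [4, 0, 0], "roll": 0, "jaw": 0},
    {"delta_pos": [4, 0, 0], "roll": 0, "jaw": 0},
    {"delta_pos": [4, 0, 0], "roll": 0, "jaw": 0},
    {"delta_pos": [4, 0, 0], "roll": 0, "jaw": 0},
    {"delta_pos": [4, 0, 0], "roll": 0, "jaw": 0},
  ],
)

```text
time_s: 13.95
ee_pos: [505.1, 31.1, 28.3]
ee_rot: [179.8, 1.0, -13.3]
force: [-11.6, 4.7, -3.5]
gripper_width: 0.7
gripper_force: 6.4
```

```bash
python3 m.py; python3 -c "
from h import *
g=grab('scene');t=grab('top')
cv2.imwrite('pics/p5.png',np.hstack([cv2.resize(g['img'][120:260,210:350],(400,400)),cv2.resize(t['img'][110:250,180:320],(400,400))]))"
```

```text
F jig [-12.56   1.66  -2.43] tcp [-68.   -1.2  28.3]
scene x:S/V 58:153/138 60:153/168 62:151/198 64:148/219 66:146/229 68:145/231 70:145/231 72:145/231 74:144/231 76:144/231 78:144/231 80:144/231 82:145/231 84:145/227 86:134/219 88:105/212 90:66/218 92:37/233 94:25/242 96:25/241 98:32/225 100:40/188 102:46/148 104:49/126 106:50/124 108:50/130 110:56/136 112:69/140 114:91/140 116:123/130 118:156/119 120:180/113 122:189/113 124:189/116
top x:S/V 58:84/107 60:95/107 62:118/114 64:132/128 66:133/147 68:131/163 70:129/176 72:127/182 74:126/183 76:126/183 78:126/184 80:126/184 82:127/184 84:127/184 86:126/184 88:123/182 90:106/179 92:75/180 94:50/183 96:38/190 98:37/190 100:41/180 102:53/164 104:68/146 106:74/140 108:70/142 110:66/141 112:58/132 114:50/112 116:58/92 118:78/88 120:115/91 122:157/94 124:177/97
```

View pics/p5.png

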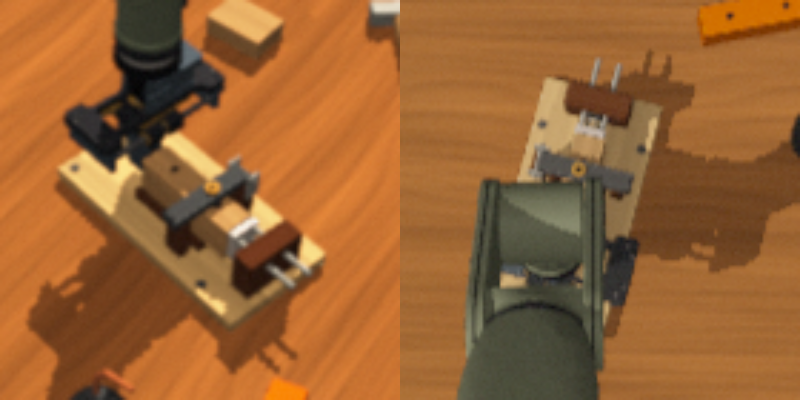

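The keeper is level across the rail at (212,188), and the plate front is about 90 mm along the jig, so the stop is about 20 mm in at 12.5 N. The offcut and hammer are untouched. Handing in while holding the push.

```bash
python3 -c "
from workcell import env
print(env.job_done())"
```

```text
the job is handed in; nothing more can be done
None
```

I handed the job in with the rail standing in the channel, the keeper folded fully down across it, and the fingers still pushing the rail's near end with about 12.5 N, holding the stop roughly 20 mm in (measured from the camera views, about ±2 mm).

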